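Stand the toppled reagent bottle back on its pad

ROBOT

A 6-joint arm with a two-finger parallel gripper is mounted at the origin on the work surface. World frame = base frame: x ahead of the robot, y to its left, z up, the work surface at z = 0. Lengths are in m, angles in rad, forces in N, time in s.
With the tool pointing down it reaches from about 0.375 to 0.825 m from the base axis. Payload 5.5 kg.
Tool frame: the origin (TCP) lies between the finger pads; the fingertips stand 19 mm ahead of it and the grasp point (between the pads) is the TCP (bot.tip_reach is the z of the fingertips in the tool frame, in m); z points along the fingers, y is the line along which they close (so a half turn about z gives the same grasp; the last joint's range is limited). The gripper opens to 85 mm and grips with 20 to 120 N. Pads are 22 mm wide; open, the fingers measure 114 mm over their backs; the gripper's body (76 mm by 85 mm) begins 54 mm behind the grasp point. The pads swing forward as they close: fully open they stand 13 mm farther back than shut.
Start: joints at [-1.271, 0.314, -0.047, 1.21, 0, 1.571], TCP at [0.177, -0.573, 0.217] pointing down, gripper open.
Joint ranges: [-2.67, 2.67], [-0.69, 1.73], [-1.03, 1.25], [-2.08, 2.16], [-1.42, 1.45], [-3.14, 3.14]. Speed limits (rad/s): [2.39, 2.39, 3.01, 3.14, 3.14, 3.14].

INTERFACE

Orientations are given as [roll, pitch, yaw] about the fixed x, y, z axes, in that order (R = Rz(yaw) Ry(pitch) Rx(roll)).
In Python, from station import bot, eyes, nets gives the robot as it stands.
- The arm moves only by the tool arm_command, never from a script. Its argument "series" is a list of rows, each an object with "offset": the shift along the tool's x, y, z in mm, a list of three; "dr": the turn, a rotation vector about the tool's x, y, z in rad, a list of three; "hand": the finger opening in mm, from 0 to 85.4. A call has exactly 5 rows; each row shifts and turns the commanded pose from where the row before left it, along the tool's axes as they then stand; what a row does not reach is not made up. A row lasts 1/8 s, in which the tool goes at most 62.5 mm and 10.7 degrees, less where a joint would pass 70% of its speed; a pose out of reach is approached as far as the arm can. A call with a gripper value outside its range is refused whole. The fingers move at their own pace and stop on an object; "squeeze" is the grip in N (left out, the last holds). Time passes only in rows, so rows that do not move let the fingers close, or fill a call up. It gives the time, the measured TCP pose, the force, the opening and the grip force at its end, in the units of the state.
- bot.read_state(): the state, without advancing time (a new reading comes with each control period).
- eyes.grab_frame(name): name is "scene" or "top" or "wrist"; returns (picture, depth): 480x640x3 uint8, blue, green, red; 480x640 float32, m along the optical axis (not along the pixel's ray), 0 where there is no reading.
- eyes.calibration(name): a dict with "intrinsics" (3x3 intrinsics, pixels), "R" (3x3) and "t" (3): a world point X has camera coordinates R X + t. Camera axes: x right, y down, z forward; pixel columns grow to the right and rows downward; lengths in m; the calibration is good to about 2 mm. The wrist camera is an equidistant fisheye: a pixel r from the principal point sees the ray r / f radians off the axis. A picture is of the moment at which its call begins: read the wrist's pose just before it. calibration takes no time and is no camera call; for the wrist camera it gives the pose at the moment of the call.
- bot.hand_in(): hands the job in; it is judged then, once.
Trained networks look in the newest picture that a camera, given by its name, has taken for a name from the list of things; names that differ only in an ending like _2 or _b are one class to them, and where a whole thing is asked for, a point or a joint stands for the part that bears it (a point fixed in the world has none). Each returns a list of dicts, best first, with "conf" (0 to 1); they miss things now and then, are a little off and sometimes report something else, mostly with a low value. They report only what shows in the picture. A call takes as long as a camera call.
- nets.silhouettes(camera, target): "region" (480x640 bool, what is visible of it) and "rect" ([left, top, width, height] in pixels, round what is visible of it).
- nets.place_of(camera, target): "position" ([column, row] in pixels: a listed point, or the origin of a listed thing).
The state is a dict: "t": time; "joint_pos": joint angles; "qd": joint speeds; "joint_efforts": joint torques, N m; "tool_pos": TCP position; "eef_rot": TCP orientation; "force": force on the tool from outside, world axes, zero at the start; "moment": the same for the moment, N m; "finger_gap": finger opening in m; "finger_force": force on a finger pad.
Only numpy, scipy, OpenCV 4.12 (cv2) and the standard library are available. Lean on these libraries where they do the work, as an engineer would, in place of code of your own. Each camera call takes 0.05 s, during which the arm holds its last target. There are 200 camera calls.

TASK

The square reagent bottle has been knocked over on the bench. Pick it up, turn it upright with its cap on top, and stand it in the middle of the free rubber pad in the metal tray, beside the round bottle; set it down gently without dropping it, and let go. Leave the round bottle and the beaker standing where they are.

Things in the scene. Friction and masses are not known exactly. Their poses are not given: they have to be found in the camera images.
- bottle: Toppled square bottle, white plastic: body 56 x 56 mm, 100 mm tall, flat sides; conical shoulder to 114 mm; blue round cap, diameter 40 mm, from 117 to 145 mm; 0.25 kg. Origin: centre of its underside (28 mm above the bench as it lies); z runs from underside to cap, x and y square to the flat sides. Lies with its cap end roughly towards the robot, across the bench from the tray.
- pad_top (a point): Centre of the top face of the black rubber pad, 90 x 90 mm and 3 mm thick, fixed in the tray: this is where the bottle has to stand. The face is 6 mm above the bench; z up, x and y along the pad's sides.
- tray: Shallow fixed metal tray, 136 mm (its x) by 276 mm (its y), rim 12 mm high, floor 3 mm thick. Origin at the centre of its underside. It has two places, 66 mm either way from the centre along its y: one holds the rubber pad, the other the round bottle.
- round_bottle: Round white bottle with a blue cap, 60 mm in diameter and 145 mm tall, standing loose in the tray next to the pad, centre about 132 mm from the pad's centre. Origin at the centre of its underside, z up. To be left alone.
- beaker: Loose glass beaker, 70 mm in diameter and 85 mm tall, standing on the bench. Origin at the centre of its underside, z up. To be left alone.

How it is judged:
By the outcome, as a careful person would: the job done as asked, in the order asked, and still so for the second after the job is handed in, with the robot touching nothing.
It also fails if it takes over 58 s, if anything falls off the work surface, if the arm or the gripper's body presses on something with over 40 N, if the wrist force passes 120 N, or if a joint passes its speed limit or range.

## Working session

There is one attempt and no reset: what is moved stays moved. The work goes in short steps, Python scripts to look and compute and a tool call to move; the robot and the scene stay as the last step left them, time stands still between calls to the robot, and variables do not carry over. Pictures are saved under pics/ and viewed, at most 10 in all, crops included, and the job is handed in when it is done.

Besides the shell and the picture viewer there is one more tool, called by a JSON object that holds its "op" and its "data". arm_command: Moves the arm, as the interface text tells. Its arguments: {"type":"object","properties":{"series":{"type":"array"},"squeeze":{"type":"number"}},"required":["series"]}

```bash
mkdir -p pics; ls
cat > h.py <<'E'
import numpy as np, cv2
from scipy.spatial.transform import Rotation as Ro
from station import bot, eyes, nets
def cloud(name, d):
    c=eyes.calibration(name);K=np.array(c["intrinsics"]);R=np.array(c["R"]);t=np.array(c["t"])
    v,u=np.indices(d.shape)
    P=np.stack([(u-K[0,2])/K[0,0]*d,(v-K[1,2])/K[1,1]*d,d],-1)
    W=(P-t)@R
    W[d<=0]=np.nan
    return W
def proj(name,X):
    c=eyes.calibration(name);p=np.array(c["R"])@np.array(X)+np.array(c["t"]);p=np.array(c["intrinsics"])@p
    return p[:2]/p[2]
E
cat > m.py <<'E'
from h import *
s=bot.read_state();print({k:np.round(v,3) for k,v in s.items()},bot.tip_reach)
out=[]
for n in ("top","scene"):
    im,d=eyes.grab_frame(n);out.append(im);W=cloud(n,d)
    print(n,(d>0).mean())
    for th in ("bottle","tray","round_bottle","beaker","pad_top"):
        r=nets.silhouettes(n,th) if th!="pad_top" else []
        for q in r[:2]:
            w=W[q["region"]];w=w[~np.isnan(w).any(1)]
            print(th,round(q["conf"],2),q["rect"],len(w),np.round(np.percentile(w,[2,50,98],axis=0),3).tolist())
        for q in nets.place_of(n,th)[:2]:
            u,v=np.round(q["position"]).astype(int); print("  place",th,round(q["conf"],2),u,v,np.round(W[v,u],3))
    cv2.imwrite(f"pics/{n}0.png",im);np.savez(f"{n}0.npz",W=W,im=im)
E
python3 m.py
```

```text
pics
{'t': np.float64(0.0), 'joint_pos': array([-1.271,  0.314, -0.048,  1.21 , -0.   ,  1.571]), 'qd': array([ 0.002,  0.001,  0.001,  0.001, -0.001, -0.   ]), 'joint_efforts': array([ 0.0000e+00, -5.3959e+01,  3.3975e+01,  1.9000e-02,  0.0000e+00,
        0.0000e+00]), 'tool_pos': array([ 0.177, -0.573,  0.216]), 'eef_rot': array([-3.14,  0.  ,  0.3 ]), 'force': array([-0.477, -0.18 , -0.185]), 'moment': array([ 0.049, -0.006, -0.023]), 'finger_force': np.float64(0.0), 'finger_gap': np.float64(0.086)} 0.019
top 0.995966796875
bottle 0.95 [390.4, 274.6, 49.8, 90.0] 2872 [[0.471, -0.223, -0.0], [0.546, -0.191, 0.054], [0.609, -0.158, 0.058]]
  place bottle 0.95 407 273 [ 0.62  -0.186 -0.   ]
  place bottle 0.3 229 284 [0.599 0.138 0.006]
tray 0.85 [116.4, 238.5, 160.3, 89.0] 7186 [[0.531, 0.066, -0.0], [0.594, 0.211, 0.003], [0.673, 0.335, 0.013]]
  place tray 0.67 197 286 [0.595 0.197 0.002]
round_bottle 0.91 [117.6, 253.7, 59.6, 43.4] 1729 [[0.579, 0.236, 0.01], [0.604, 0.25, 0.11], [0.634, 0.282, 0.15]]
  place round_bottle 0.77 159 275 [0.608 0.236 0.099]
beaker 0.6 [282.0, 162.4
[... 387 characters left out ...]
 [331.1, 200.5, 155.3, 54.3] 4348 [[0.529, 0.062, 0.001], [0.621, 0.205, 0.005], [0.679, 0.334, 0.014]]
  place tray 0.7 404 227 [0.606 0.196 0.006]
round_bottle 0.64 [422.9, 155.7, 36.5, 78.0] 2147 [[0.593, 0.234, 0.006], [0.627, 0.254, 0.086], [0.639, 0.287, 0.15]]
  place round_bottle 0.61 437 224 [0.635 0.25  0.028]
  place round_bottle 0.16 405 230 [0.614 0.195 0.004]
beaker 0.93 [312.1, 250.6, 41.9, 63.8] 2092 [[0.741, -0.025, 0.007], [0.787, 0.005, 0.059], [0.805, 0.035, 0.087]]
beaker 0.47 [344.8, 211.7, 52.9, 33.4] 1365 [[0.555, 0.088, 0.004], [0.6, 0.131, 0.007], [0.642, 0.175, 0.01]]
  place beaker 0.88 330 304 [ 0.8   -0.002  0.032]
  place pad_top 0.6 372 227 [0.594 0.134 0.005]
```

View pics/top0.png

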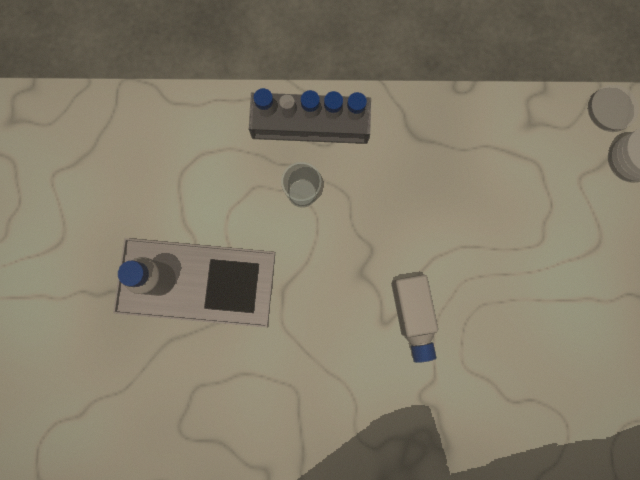

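```bash
cat > a.py <<'E'
from h import *
z=np.load("top0.npz");W=z["W"];im=z["im"].astype(int)
def rect(m,lab):
    p=W[m][:,:2]; p=p[np.abs(p-np.median(p,0)).max(1)<.3]
    (c,s,a)=cv2.minAreaRect((p*1000).astype(np.float32)); print(lab,m.sum(),np.round(c,1),np.round(s,1),round(a,2))
    return p
X,Y,Z=W[...,0],W[...,1],W[...,2]
roi=(X>.43)&(X<.68)&(Y>-.27)&(Y<-.1)
blue=im[...,0]-im[...,2]>50
body=roi&(Z>.053)&(Z<.062)&~blue; body=cv2.erode(body.astype(np.uint8),np.ones((2,2)))>0
p=rect(body,"body top")
rect(roi&blue&(Z>.02),"cap")
print("cap z",np.nanpercentile(Z[roi&blue],[5,50,95,99]),"body z",np.median(Z[body]))
pm=(X>.5)&(X<.69)&(Y>.05)&(Y<.22)&(im.sum(-1)<150)&(Z<.012)&(Z>0.002); pm=cv2.morphologyEx(pm.astype(np.uint8),cv2.MORPH_OPEN,np.ones((3,3)))>0
rect(pm,"pad"); print(np.median(Z[pm]))
rim=(X>.5)&(X<.70)&(Y>.03)&(Y<.37)&(Z>.0095)&(Z<.014); rect(rim,"rim")
for n,c in (("cap",((X>.55)&(X<.66)&(Y>.2)&(Y<.31)&(Z>.138))),): 
    print("round cap",np.round(cv2.minEnclosingCircle((W[c][:,:2]*1000).astype(np.float32)),1) if 0 else cv2.minEnclosingCircle((W[c][:,:2]*1000).astype(np.float32)))
E
python3 a.py
```

```text
body top 1402 [ 560.  -191.6] [97.7 52.1] 9.55
cap 21 [ 483.9 -203. ] [18.4  6.1] 8.95
cap z [0.04435005 0.04717283 0.04993287 0.05050949] body z 0.05565511181704324
pad 2246 [595.9 133.6] [86.6 86.2] 85.31
0.005972943107333524
rim 728 [601.8 199.8] [276.8 136.1] 85.07
round cap ((607.2119140625, 264.6481018066406), 20.014116287231445)
```

The top view shows the toppled bottle at about (415,312) with its cap at (423,352) towards the robot. The free pad is at (232,286), the round bottle at (137,273) and the beaker at (302,186). The measured sizes match those given. I'll grip across the body with the tool tilted 20°, yaw it half a turn, pitch up and place.

```bash
cat >> h.py <<'E'
def pose():
    s=bot.read_state(); return Ro.from_euler("xyz",s["eef_rot"]),np.array(s["tool_pos"]),s
def plan(R,p,Rt,pt,n,extra=None):
    """rows of (offset mm, dr) from (R,p) to (Rt,pt) in n rows; extra: rotvec in tool axes replacing the shortest turn"""
    dr=((R.inv()*Rt).as_rotvec() if extra is None else np.array(extra))/n
    dp=(np.array(pt)-p)/n
    for i in range(n):
        print(np.round(R.inv().apply(dp)*1000,1).tolist(),np.round(dr,4).tolist()); R=R*Ro.from_rotvec(dr)
def bframe(u,th):
    "tool rotation: gripping bottle with axis u (to cap), other normal w = approach at th=0"
    u,w=np.array(u[0],float),np.array(u[1],float)
    z=w*np.cos(th)-u*np.sin(th); x=u*np.cos(th)+w*np.sin(th)
    return Ro.from_matrix(np.stack([x,np.cross(z,x),z],1))
TH=np.radians(20)
a=np.radians(9.4); U=np.array([-np.cos(a),-np.sin(a),0])
G=np.array([.6093,-.1833,.030])+.062*U
RG=bframe((U,[0,0,-1]),TH)
f=np.radians(-4.93); F=np.array([np.cos(f),np.sin(f),0])
RF=bframe(([0,0,1],F),TH)
PADC=np.array([.596,.1338,.006])
E
python3 - <<'E'
from h import *
print([x for x in dir(bot) if x[0]!='_'])
R,p,s=pose()
yaw=a-np.pi; print(G,np.round(RG.as_euler("xyz"),3),np.round(RF.as_matrix(),2).tolist())
d=s["eef_rot"][2]-yaw; print(d)
plan(R,p,None,G+[0,0,.2],20,[0,0,d])
E
```

```text
['Unreachable', 'hand_in', 'read_state', 'tip_reach']
[ 0.54813253 -0.19342621  0.03      ] [-3.142  0.349 -2.978] [[0.34, -0.09, 0.94], [-0.03, -1.0, -0.08], [0.94, 0.0, -0.34]]
3.27732615435637
[23.3, -12.7, -0.7] [0.0, 0.0, 0.1639]
[20.9, -16.3, -0.7] [0.0, 0.0, 0.1639]
[18.0, -19.5, -0.7] [0.0, 0.0, 0.1639]
[14.6, -22.2, -0.7] [0.0, 0.0, 0.1639]
[10.8, -24.3, -0.7] [0.0, 0.0, 0.1639]
[6.7, -25.7, -0.7] [0.0, 0.0, 0.1639]
[2.4, -26.4, -0.7] [0.0, 0.0, 0.1639]
[-2.0, -26.5, -0.7] [0.0, 0.0, 0.1639]
[-6.2, -25.8, -0.7] [0.0, 0.0, 0.1639]
[-10.4, -24.4, -0.7] [0.0, 0.0, 0.1639]
[-14.2, -22.4, -0.7] [0.0, 0.0, 0.1639]
[-17.7, -19.8, -0.7] [0.0, 0.0, 0.1639]
[-20.7, -16.6, -0.7] [0.0, 0.0, 0.1639]
[-23.1, -13.0, -0.7] [0.0, 0.0, 0.1639]
[-24.9, -9.1, -0.7] [0.0, 0.0, 0.1639]
[-26.1, -4.9, -0.7] [0.0, 0.0, 0.1639]
[-26.5, -0.6, -0.7] [0.0, 0.0, 0.1639]
[-26.3, 3.7, -0.7] [0.0, 0.0, 0.1639]
[-25.3, 8.0, -0.7] [0.0, 0.0, 0.1639]
[-23.7, 12.0, -0.7] [0.0, 0.0, 0.1639]
```

{"op": "arm_command", "data": {"series": [{"offset": [23.3,-12.7,-0.7],"dr": [0,0,0.164],"hand": 85},{"offset": [20.9,-16.3,-0.7],"dr": [0,0,0.164],"hand": 85},{"offset": [18,-19.5,-0.7],"dr": [0,0,0.164],"hand": 85},{"offset": [14.6,-22.2,-0.7],"dr": [0,0,0.164],"hand": 85},{"offset": [10.8,-24.3,-0.7],"dr": [0,0,0.164],"hand": 85}]}}

```text
t: 1.62
tool_pos: [0.2705, -0.4776, 0.2204]
eef_rot: [3.142, -0.0, -0.526]
force: [-1.2, 0.0, 1.1]
finger_gap: 0.0856
finger_force: 0.0
```

{"op": "arm_command", "data": {"series": [{"offset": [6.7,-25.7,-0.7],"dr": [0,0,0.164],"hand": 85},{"offset": [2.4,-26.4,-0.7],"dr": [0,0,0.164],"hand": 85},{"offset": [-2,-26.5,-0.7],"dr": [0,0,0.164],"hand": 85},{"offset": [-6.2,-25.8,-0.7],"dr": [0,0,0.164],"hand": 85},{"offset": [-10.4,-24.4,-0.7],"dr": [0,0,0.164],"hand": 85}]}}

```text
t: 2.25
tool_pos: [0.244, -0.4424, 0.2265]
eef_rot: [-3.024, 0.019, -1.146]
force: [-1.0, -0.6, -0.4]
finger_gap: 0.0853
finger_force: 0.0
```

```bash
python3 -c "
from h import *
R,p,s=pose();print(np.round(s['joint_pos'],3),p,s['eef_rot'],np.round(s['qd'],2),np.hypot(*p[:2]))"
```

```text
[-1.147  0.146 -0.243  1.2    0.118  3.141] [ 0.24397604 -0.44240176  0.22649149] [-3.024047    0.01890157 -1.14607445] [-0.71 -0.16 -0.17  0.1   0.37 -0.  ] 0.5052164138430342
```

Turning this way took the last joint to its limit, so I'll use the half-turn-equivalent grasp, with tool x pointing away from the cap.

```bash
sed -i 's/x=u\*np.cos(th)+w\*np.sin(th)/x=-(u*np.cos(th)+w*np.sin(th))/' h.py
python3 - <<'E'
from h import *
R,p,s=pose(); print(np.round(RG.as_euler("xyz"),3),np.round(RF.as_matrix(),2).tolist())
plan(R,p,RG,G+[0,0,.15],15)
E
```

```text
[ 3.142 -0.349  0.164] [[-0.34, 0.09, 0.94], [0.03, 1.0, -0.08], [-0.94, 0.0, -0.34]]
[-6.7, -24.8, 6.2] [0.0078, 0.0158, -0.0875]
[-4.6, -25.2, 6.3] [0.0078, 0.0158, -0.0875]
[-2.5, -25.5, 6.4] [0.0078, 0.0158, -0.0875]
[-0.4, -25.5, 6.6] [0.0078, 0.0158, -0.0875]
[1.8, -25.4, 6.8] [0.0078, 0.0158, -0.0875]
[3.9, -25.1, 7.0] [0.0078, 0.0158, -0.0875]
[5.9, -24.6, 7.3] [0.0078, 0.0158, -0.0875]
[7.9, -24.0, 7.6] [0.0078, 0.0158, -0.0875]
[9.9, -23.1, 7.9] [0.0078, 0.0158, -0.0875]
[11.7, -22.1, 8.3] [0.0078, 0.0158, -0.0875]
[13.5, -21.0, 8.7] [0.0078, 0.0158, -0.0875]
[15.1, -19.6, 9.0] [0.0078, 0.0158, -0.0875]
[16.6, -18.2, 9.4] [0.0078, 0.0158, -0.0875]
[18.0, -16.6, 9.8] [0.0078, 0.0158, -0.0875]
[19.2, -14.9, 10.3] [0.0078, 0.0158, -0.0875]
```

{"op": "arm_command", "data": {"series": [{"offset": [-6.7,-24.8,6.2],"dr": [0.008,0.016,-0.0875],"hand": 85},{"offset": [-4.6,-25.2,6.3],"dr": [0.008,0.016,-0.0875],"hand": 85},{"offset": [-2.5,-25.5,6.4],"dr": [0.008,0.016,-0.0875],"hand": 85},{"offset": [-0.4,-25.5,6.6],"dr": [0.008,0.016,-0.0875],"hand": 85},{"offset": [1.8,-25.4,6.8],"dr": [0.008,0.016,-0.0875],"hand": 85}]}}

```text
t: 2.88
tool_pos: [0.3459, -0.3588, 0.2108]
eef_rot: [-3.006, -0.118, -0.718]
force: [-0.7, -0.2, 0.6]
finger_gap: 0.0853
finger_force: 0.0
```

Run:
```python
from h import *
R,p,s=pose();print(np.round(s['joint_pos'],3),p,s['eef_rot'])
plan(R,p,RG,G+[0,0,.15],10)
```

```text
[-0.911  0.043 -0.403  1.035  0.156  2.947] [ 0.34591543 -0.35877696  0.21078287] [-3.00602125 -0.11846184 -0.71821855]
[4.0, -25.0, 7.0] [0.0078, 0.0156, -0.0871]
[6.0, -24.5, 7.3] [0.0078, 0.0156, -0.0871]
[8.0, -23.9, 7.6] [0.0078, 0.0156, -0.0871]
[9.9, -23.0, 7.9] [0.0078, 0.0156, -0.0871]
[11.8, -22.0, 8.3] [0.0078, 0.0156, -0.0871]
[13.5, -20.9, 8.6] [0.0078, 0.0156, -0.0871]
[15.1, -19.5, 9.0] [0.0078, 0.0156, -0.0871]
[16.6, -18.1, 9.4] [0.0078, 0.0156, -0.0871]
[18.0, -16.5, 9.8] [0.0078, 0.0156, -0.0871]
[19.2, -14.8, 10.2] [0.0078, 0.0156, -0.0871]
```

{"op": "arm_command", "data": {"series": [{"offset": [4,-25,7],"dr": [0.008,0.0156,-0.087],"hand": 85},{"offset": [6,-24.5,7.3],"dr": [0.008,0.0156,-0.087],"hand": 85},{"offset": [8,-23.9,7.6],"dr": [0.008,0.0156,-0.087],"hand": 85},{"offset": [9.9,-23,7.9],"dr": [0.008,0.0156,-0.087],"hand": 85},{"offset": [11.8,-22,8.3],"dr": [0.008,0.0156,-0.087],"hand": 85}]}}

```text
t: 3.5
tool_pos: [0.4473, -0.2765, 0.1954]
eef_rot: [-3.045, -0.248, -0.288]
force: [1.1, -0.4, 0.2]
finger_gap: 0.085
finger_force: 0.0
```

{"op": "arm_command", "data": {"series": [{"offset": [13.5,-20.9,8.6],"dr": [0.008,0.0156,-0.087],"hand": 85},{"offset": [15.1,-19.5,9],"dr": [0.008,0.0156,-0.087],"hand": 85},{"offset": [16.6,-18.1,9.4],"dr": [0.008,0.0156,-0.087],"hand": 85},{"offset": [18,-16.5,9.8],"dr": [0.008,0.0156,-0.087],"hand": 85},{"offset": [19.2,-14.8,10.2],"dr": [0.008,0.0156,-0.087],"hand": 85}]}}

```text
t: 4.12
tool_pos: [0.5486, -0.1941, 0.1802]
eef_rot: [-3.139, -0.349, 0.163]
force: [0.2, -0.2, 0.4]
finger_gap: 0.0849
finger_force: 0.0
```

{"op": "arm_command", "data": {"series": [{"offset": [0,0,0],"dr": [0,0,0],"hand": 85},{"offset": [0,0,0],"dr": [0,0,0],"hand": 85},{"offset": [0,0,0],"dr": [0,0,0],"hand": 85},{"offset": [0,0,0],"dr": [0,0,0],"hand": 85},{"offset": [0,0,0],"dr": [0,0,0],"hand": 85}]}}

```text
t: 4.75
tool_pos: [0.5479, -0.195, 0.1803]
eef_rot: [-3.138, -0.349, 0.159]
force: [0.2, 0.5, -0.2]
finger_gap: 0.085
finger_force: 0.0
```

Run:
```python
from h import *
R,p,s=pose();print(np.round(s['joint_pos'],3),p,s['eef_rot'],p-G)
im,d=eyes.grab_frame("wrist")
print((d>0).mean()); cv2.imwrite("pics/w1.png",im); np.save("w1d.npy",d)
plan(R,p,RG,G,10)
```

```text
[-0.462  0.06  -0.504  0.72   0.203  2.55 ] [ 0.54786672 -0.19503897  0.18027708] [-3.13840934 -0.34887489  0.15879721] [-0.00026581 -0.00161276  0.15027708]
0.996103515625
[-5.1, -0.1, 14.1] [-0.0001, 0.0, -0.0005]
[-5.1, -0.1, 14.1] [-0.0001, 0.0, -0.0005]
[-5.1, -0.1, 14.1] [-0.0001, 0.0, -0.0005]
[-5.1, -0.1, 14.1] [-0.0001, 0.0, -0.0005]
[-5.1, -0.1, 14.1] [-0.0001, 0.0, -0.0005]
[-5.1, -0.1, 14.1] [-0.0001, 0.0, -0.0005]
[-5.1, -0.1, 14.1] [-0.0001, 0.0, -0.0005]
[-5.1, -0.1, 14.1] [-0.0001, 0.0, -0.0005]
[-5.1, -0.1, 14.1] [-0.0001, 0.0, -0.0005]
[-5.1, -0.2, 14.1] [-0.0001, 0.0, -0.0005]
```

View pics/w1.png

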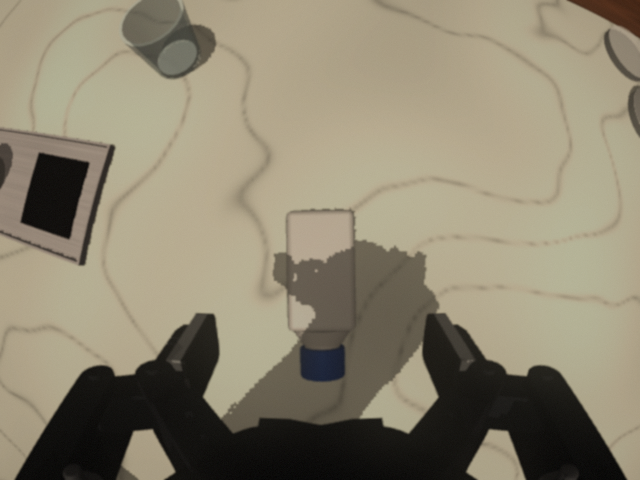

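The wrist view shows the bottle body (columns 288–354, rows 210–331) centred between the fingers and square to them, with its cap at (322,363). I'll descend and check before closing.

{"op": "arm_command", "data": {"series": [{"offset": [-5,0,14],"dr": [0,0,-0.001],"hand": 85},{"offset": [-5,0,14],"dr": [0,0,-0.001],"hand": 85},{"offset": [-5,0,14],"dr": [0,0,-0.001],"hand": 85},{"offset": [-5,0,14],"dr": [0,0,-0.001],"hand": 85},{"offset": [-5,0,14],"dr": [0,0,-0.001],"hand": 85}]}}

```text
t: 5.42
tool_pos: [0.5483, -0.1943, 0.1045]
eef_rot: [-3.14, -0.348, 0.165]
force: [0.4, -0.0, 0.2]
finger_gap: 0.085
finger_force: 0.0
```

{"op": "arm_command", "data": {"series": [{"offset": [-5,-0.5,14],"dr": [0,0,0],"hand": 85},{"offset": [-5,-0.5,14],"dr": [0,0,0],"hand": 85},{"offset": [-5,0,14],"dr": [0,0,0],"hand": 85},{"offset": [-5,0,14],"dr": [0,0,0],"hand": 85},{"offset": [-4,0,11],"dr": [0,0,0],"hand": 85}]}}

```text
t: 6.05
tool_pos: [0.5484, -0.1932, 0.0336]
eef_rot: [-3.14, -0.348, 0.165]
force: [0.3, -0.3, -0.1]
finger_gap: 0.0846
finger_force: 0.0
```

Run:
```python
from h import *
R,p,s=pose();print(np.round(s['joint_pos'],3),p,s['eef_rot'],p-G,s["force"])
plan(R,p,RG,G,1)
```

```text
[-0.458  0.228 -0.695  0.362  0.202  2.548] [ 0.54840513 -0.1932247   0.03358161] [-3.139898   -0.34845504  0.16475967] [0.00027261 0.00020151 0.00358161] [ 0.27955437 -0.30784783 -0.09224457]
[-1.5, 0.2, 3.3] [-0.0019, 0.0006, 0.0007]
```

{"op": "arm_command", "data": {"series": [{"offset": [-1.3,0,3],"dr": [0,0,0],"hand": 85},{"offset": [0,0,0],"dr": [0,0,0],"hand": 60},{"offset": [0,0,0],"dr": [0,0,0],"hand": 50},{"offset": [0,0,0],"dr": [0,0,0],"hand": 45},{"offset": [0,0,0],"dr": [0,0,0],"hand": 45}], "squeeze": 70}}

```text
t: 6.68
tool_pos: [0.5491, -0.1939, 0.0326]
eef_rot: [-3.141, -0.35, 0.165]
force: [-3.5, 0.5, 6.5]
finger_gap: 0.0536
finger_force: 74.0
```

{"op": "arm_command", "data": {"series": [{"offset": [0,0,0],"dr": [0,0,0],"hand": 45},{"offset": [0,0,0],"dr": [0,0,0],"hand": 45},{"offset": [0,0,0],"dr": [0,0,0],"hand": 45},{"offset": [0,0,0],"dr": [0,0,0],"hand": 45},{"offset": [0,0,0],"dr": [0,0,0],"hand": 45}]}}

```text
t: 7.3
tool_pos: [0.5492, -0.1939, 0.0326]
eef_rot: [-3.141, -0.35, 0.165]
force: [-3.2, -0.9, 5.9]
finger_gap: 0.0536
finger_force: 74.0
```

{"op": "arm_command", "data": {"series": [{"offset": [3.4,0,-9.4],"dr": [0,0,0],"hand": 45},{"offset": [6.8,0,-18.8],"dr": [0,0,0],"hand": 45},{"offset": [8,0,-22],"dr": [0,0,0],"hand": 45},{"offset": [8,0,-22],"dr": [0,0,0],"hand": 45},{"offset": [8,0,-22],"dr": [0,0,0],"hand": 45}]}}

```text
t: 7.92
tool_pos: [0.5477, -0.1932, 0.1324]
eef_rot: [-3.14, -0.348, 0.165]
force: [-0.4, -0.2, -3.0]
finger_gap: 0.0535
finger_force: 74.5
```

{"op": "arm_command", "data": {"series": [{"offset": [8,0,-22],"dr": [0,0,0],"hand": 45},{"offset": [8,0,-22],"dr": [0,0,0],"hand": 45},{"offset": [8,0,-22],"dr": [0,0,0],"hand": 45},{"offset": [8,0,-22],"dr": [0,0,0],"hand": 45},{"offset": [3,0,-9],"dr": [0,0,0],"hand": 45}]}}

```text
t: 8.55
tool_pos: [0.5484, -0.1938, 0.2364]
eef_rot: [-3.141, -0.35, 0.165]
force: [0.3, 0.1, -3.2]
finger_gap: 0.0534
finger_force: 74.6
```

```bash
cat > r.py <<'E'
from h import *
R,p,s=pose();print(np.round(s['joint_pos'],3),p,s['eef_rot'],s["force"],s["moment"])
# fit a planar model guess: print wrist-related angles
# yaw half turn at height about world z: target = tool yawed so cap points along F, same tilt
Uo=F
R1=bframe((F,[0,0,-1]),TH)
print("turn",(R.inv()*R1).as_rotvec(), "yaw now",R.as_euler("xyz")[2],"->",R1.as_euler("xyz")[2])
E
python3 r.py
```

```text
[-0.459  0.023 -0.411  0.849  0.202  2.546] [ 0.54843855 -0.19381901  0.23637001] [-3.14127877 -0.35008154  0.1652689 ] [ 0.25627646  0.13656813 -3.20721027] [-0.0994067   0.59175407 -0.04011581]
turn [ 9.8982541e-01 -6.1157528e-04 -2.7153889e+00] yaw now 0.16526889665658917 -> 3.0555479214664727
```

```bash
cat >> h.py <<'E'
UP=np.array([0,0,1.])
PT=PADC+.061*UP-.0046*F
E
python3 - <<'E'
from h import *
from scipy.optimize import minimize_scalar
R,p,s=pose()
m=minimize_scalar(lambda f:((R*Ro.from_rotvec([0,0,-f])).inv()*RF).magnitude(),bounds=(1,4),method="bounded")
print(m.x,m.fun,PT)
n=20; Rm=R*Ro.from_rotvec([0,0,-m.x]); pm=np.array([.53,-.02,.25])
plan(R,p,None,pm,n,[0,0,-m.x])
print();plan(Rm,pm,RF,PT+[0,0,.1],10)
E
```

```text
2.9453993025978775 0.8848989337615515 [0.59141702 0.13419532 0.067     ]
[0.7, -8.7, -0.5] [0.0, 0.0, -0.1473]
[2.0, -8.5, -0.5] [0.0, 0.0, -0.1473]
[3.2, -8.1, -0.5] [0.0, 0.0, -0.1473]
[4.4, -7.6, -0.5] [0.0, 0.0, -0.1473]
[5.4, -6.9, -0.5] [0.0, 0.0, -0.1473]
[6.4, -6.0, -0.5] [0.0, 0.0, -0.1473]
[7.2, -5.0, -0.5] [0.0, 0.0, -0.1473]
[7.9, -3.9, -0.5] [0.0, 0.0, -0.1473]
[8.3, -2.7, -0.5] [0.0, 0.0, -0.1473]
[8.6, -1.4, -0.5] [0.0, 0.0, -0.1473]
[8.8, -0.1, -0.5] [0.0, 0.0, -0.1473]
[8.7, 1.2, -0.5] [0.0, 0.0, -0.1473]
[8.4, 2.4, -0.5] [0.0, 0.0, -0.1473]
[8.0, 3.6, -0.5] [0.0, 0.0, -0.1473]
[7.4, 4.8, -0.5] [0.0, 0.0, -0.1473]
[6.6, 5.8, -0.5] [0.0, 0.0, -0.1473]
[5.7, 6.7, -0.5] [0.0, 0.0, -0.1473]
[4.6, 7.4, -0.5] [0.0, 0.0, -0.1473]
[3.5, 8.0, -0.5] [0.0, 0.0, -0.1473]
[2.3, 8.5, -0.5] [0.0, 0.0, -0.1473]

[-2.4, 14.9, 10.7] [0.0098, -0.0879, -0.0]
[-1.4, 15.0, 10.8] [0.0098, -0.0879, -0.0]
[-0.5, 15.2, 10.7] [0.0098, -0.0879, -0.0]
[0.5, 15.3, 10.6] [0.0098, -0.0879, -0.0]
[1.4, 15.4, 10.3] [0.0098, -0.0879, -0.0]
[2.3, 15.5, 10.0] [0.0098, -0.0879, -0.0]
[3.1, 15.6, 9.6] [0.0098, -0.0879, -0.0]
[4.0, 15.6, 9.2] [0.0098, -0.0879, -0.0]
[4.8, 15.7, 8.6] [0.0098, -0.0879, -0.0]
[5.5, 15.8, 8.0] [0.0098, -0.0879, -0.0]
```

{"op": "arm_command", "data": {"series": [{"offset": [0.7,-8.7,-0.5],"dr": [0,0,-0.1473],"hand": 45},{"offset": [2,-8.5,-0.5],"dr": [0,0,-0.1473],"hand": 45},{"offset": [3.2,-8.1,-0.5],"dr": [0,0,-0.1473],"hand": 45},{"offset": [4.4,-7.6,-0.5],"dr": [0,0,-0.1473],"hand": 45},{"offset": [5.4,-6.9,-0.5],"dr": [0,0,-0.1473],"hand": 45}]}}

```text
t: 9.18
tool_pos: [0.5425, -0.1497, 0.2374]
eef_rot: [2.904, -0.255, 0.937]
force: [-0.7, 0.3, -3.5]
finger_gap: 0.0533
finger_force: 74.5
```

{"op": "arm_command", "data": {"series": [{"offset": [6.4,-6,-0.5],"dr": [0,0,-0.1473],"hand": 45},{"offset": [7.2,-5,-0.5],"dr": [0,0,-0.1473],"hand": 45},{"offset": [7.9,-3.9,-0.5],"dr": [0,0,-0.1473],"hand": 45},{"offset": [8.3,-2.7,-0.5],"dr": [0,0,-0.1473],"hand": 45},{"offset": [8.6,-1.4,-0.5],"dr": [0,0,-0.1473],"hand": 45}]}}

```text
t: 9.8
tool_pos: [0.5377, -0.1063, 0.241]
eef_rot: [2.796, -0.034, 1.649]
force: [0.1, 0.1, -2.9]
finger_gap: 0.0536
finger_force: 74.5
```

{"op": "arm_command", "data": {"series": [{"offset": [8.8,0,-0.5],"dr": [0,0,-0.1473],"hand": 45},{"offset": [8.7,1.2,-0.5],"dr": [0,0,-0.1473],"hand": 45},{"offset": [8.4,2.4,-0.5],"dr": [0,0,-0.1473],"hand": 45},{"offset": [8,3.6,-0.5],"dr": [0,0,-0.1473],"hand": 45},{"offset": [7.4,4.8,-0.5],"dr": [0,0,-0.1473],"hand": 45}]}}

```text
t: 10.42
tool_pos: [0.5331, -0.0628, 0.2447]
eef_rot: [2.859, 0.204, 2.35]
force: [0.3, 0.1, -3.7]
finger_gap: 0.0536
finger_force: 74.5
```

{"op": "arm_command", "data": {"series": [{"offset": [6.6,5.8,-0.5],"dr": [0,0,-0.1473],"hand": 45},{"offset": [5.7,6.7,-0.5],"dr": [0,0,-0.1473],"hand": 45},{"offset": [4.6,7.4,-0.5],"dr": [0,0,-0.1473],"hand": 45},{"offset": [3.5,8,-0.5],"dr": [0,0,-0.1473],"hand": 45},{"offset": [2.3,8.5,-0.5],"dr": [0,0,-0.1473],"hand": 45}]}}

```text
t: 11.05
tool_pos: [0.5283, -0.0193, 0.2483]
eef_rot: [3.071, 0.34, 3.104]
force: [-0.8, 0.4, -2.9]
finger_gap: 0.0536
finger_force: 74.5
```

Run:
```python
from h import *
R,p,s=pose();print(np.round(s['joint_pos'],3),p,s['eef_rot'],s["force"])
plan(R,p,RF,PT+[0,0,.1],10)
```

```text
[-0.095 -0.124 -0.526  0.834  0.089 -0.054] [ 0.52829368 -0.01934026  0.24828274] [3.07116359 0.3399889  3.10382253] [-0.83889864  0.44812405 -2.93583388]
[-2.7, 14.9, 10.6] [0.0101, -0.0883, 0.0004]
[-1.7, 15.0, 10.7] [0.0101, -0.0883, 0.0004]
[-0.8, 15.1, 10.7] [0.0101, -0.0883, 0.0004]
[0.2, 15.2, 10.5] [0.0101, -0.0883, 0.0004]
[1.1, 15.3, 10.3] [0.0101, -0.0883, 0.0004]
[2.0, 15.4, 10.0] [0.0101, -0.0883, 0.0004]
[2.9, 15.5, 9.7] [0.0101, -0.0883, 0.0004]
[3.7, 15.6, 9.2] [0.0101, -0.0883, 0.0004]
[4.5, 15.7, 8.7] [0.0101, -0.0883, 0.0004]
[5.2, 15.8, 8.1] [0.0101, -0.0883, 0.0004]
```

{"op": "arm_command", "data": {"series": [{"offset": [-2.7,14.9,10.6],"dr": [0.01,-0.0883,0],"hand": 45},{"offset": [-1.7,15,10.7],"dr": [0.01,-0.0883,0],"hand": 45},{"offset": [-0.8,15.1,10.7],"dr": [0.01,-0.0883,0],"hand": 45},{"offset": [0.2,15.2,10.5],"dr": [0.01,-0.0883,0],"hand": 45},{"offset": [1.1,15.3,10.3],"dr": [0.01,-0.0883,0],"hand": 45}]}}

```text
t: 11.68
tool_pos: [0.5599, 0.0574, 0.2076]
eef_rot: [3.105, 0.784, 3.07]
force: [0.9, -0.1, -3.6]
finger_gap: 0.0536
finger_force: 74.6
```

Run:
```python
from h import *
R,p,s=pose();print(np.round(s['joint_pos'],3),p,s['eef_rot'],s["force"])
plan(R,p,RF,PT+[0,0,.1],5)
# planar link fit from poses seen (j1..j6 , tcp)
from scipy.optimize import least_squares
D=[([-1.271,.314,-.048,1.21,0],[.177,-.573,.216]),([-.911,.043,-.403,1.035,.156],[.3459,-.3588,.2108]),([-.462,.06,-.504,.72,.203],[.5479,-.195,.1803]),
([-.458,.228,-.695,.362,.202],[.5484,-.1932,.0336]),([-.459,.023,-.411,.849,.202],[.5484,-.1938,.2364]),([-.095,-.124,-.526,.834,.089],[.5283,-.0193,.2483]),(s["joint_pos"][:5],p)]
def fk(q,L):
    b=q[1];c=b-q[2];e=c+q[3]
    # L: r0,h,L1,ang1,L2,ang2,L3(wrist to j5 axis),L4
    r=L[0]+L[2]*np.sin(b+L[3])+L[4]*np.cos(c+L[5])+L[6]*np.cos(e)
    z=L[1]+L[2]*np.cos(b+L[3])-L[4]*np.sin(c+L[5])-L[6]*np.sin(e)
    d=np.array([np.cos(e)*np.cos(q[4]),L[8]*np.sin(q[4]),-np.sin(e)*np.cos(q[4])])*L[7]
    v=np.array([r,0,z])+d; C,S=np.cos(q[0]),np.sin(q[0])
    return np.array([C*v[0]-S*v[1],S*v[0]+C*v[1],v[2]])
for sg in (1,-1):
    def res(L):
        LL=np.r_[L,sg]; return np.r_[np.concatenate([fk(q,LL)-x for q,x in D])*100, .02*(L-np.array([0,.2,.4,0,.4,0,.1,.2]))*10]
    f=least_squares(res,[0,.2,.4,0,.4,0,.1,.2]); print(sg,np.round(f.x,3),np.round(np.abs(np.concatenate([fk(q,np.r_[f.x,sg])-x for q,x in D])).max(),4))
    np.save(f"L{sg}.npy",np.r_[f.x,sg])
```

```text
[ 0.194 -0.294 -1.019  0.073 -0.15   0.189] [0.55994394 0.05741499 0.20759734] [3.10494566 0.78355646 3.07045422] [ 0.94165388 -0.1311102  -3.6249375 ]
[2.1, 15.4, 10.0] [0.0097, -0.0877, 0.0]
[2.9, 15.5, 9.6] [0.0097, -0.0877, 0.0]
[3.7, 15.6, 9.2] [0.0097, -0.0877, 0.0]
[4.5, 15.7, 8.7] [0.0097, -0.0877, 0.0]
[5.3, 15.8, 8.1] [0.0097, -0.0877, 0.0]
1 [-0.     0.283  0.52   0.002  0.447 -0.171  0.132  0.345] 0.0003
-1 [ 0.016  0.282  0.507  0.01   0.43  -0.164  0.8   -0.344] 0.0068
```

```bash
cat > ik.py <<'E'
from h import *
from scipy.optimize import least_squares
L=np.load("L1.npy")
lo=np.array([-2.67,-.69,-1.03,-2.08,-1.42,-3.14]);hi=np.array([2.67,1.73,1.25,2.16,1.45,3.14])
def fkf(q):
    b=q[1];c=b-q[2];e=c+q[3]
    r=L[0]+L[2]*np.sin(b+L[3])+L[4]*np.cos(c+L[5])+L[6]*np.cos(e)
    z=L[1]+L[2]*np.cos(b+L[3])-L[4]*np.sin(c+L[5])-L[6]*np.sin(e)
    d=np.array([np.cos(e)*np.cos(q[4]),np.sin(q[4]),-np.sin(e)*np.cos(q[4])])
    n=np.array([-np.sin(e),0,-np.cos(e)])
    Rz=Ro.from_euler("z",q[0]); X=Ro.from_rotvec(q[5]*d).apply(n)
    M=Rz.as_matrix()@np.stack([X,np.cross(d,X),d],1)
    return Ro.from_matrix(M),Rz.apply(np.array([r,0,z])+L[7]*d)
def ik(R,p,q0):
    best=None
    for s in [q0]+[np.clip(q0+np.random.default_rng(i).normal(0,.6,6),lo+.01,hi-.01) for i in range(6)]:
        f=least_squares(lambda q:np.r_[(fkf(q)[1]-p)*10,(R.inv()*fkf(q)[0]).as_rotvec()],s,bounds=(lo,hi))
        if best is None or f.cost<best.cost-1e-9: best=f
    return best.x,np.sqrt(2*best.cost)
E
python3 - <<'E'
from ik import *
R,p,s=pose();q=s["joint_pos"];r=fkf(q);print(np.round(r[1]-p,4),np.round((R.inv()*r[0]).as_rotvec(),3))
q=np.clip(q,lo+.01,hi-.01)
for ph in range(-100,120,20):
    f=np.radians(ph);F=np.array([np.cos(f),np.sin(f),0]);RF=bframe((UP,F),TH)
    o=[]
    for h in (0,.1):
        x,e=ik(RF,PADC+(.061+h)*UP-.0046*F,q); o.append((round(e,4),np.round(x,2).tolist()))
    print(ph,o)
E
```

```text
[-0.0001  0.      0.    ] [0. 0. 0.]
-100 [(np.float64(0.0), [0.61, 1.31, 0.74, 2.1, -0.73, 2.81]), (np.float64(0.031), [0.61, 1.16, 0.69, 2.16, -0.74, 2.79])]
-80 [(np.float64(0.0), [0.7, 1.07, 0.25, 1.7, -0.95, 2.61]), (np.float64(0.0), [0.7, 0.96, 0.27, 1.83, -0.95, 2.61])]
-60 [(np.float64(0.0), [0.77, 0.83, -0.2, 1.13, -1.15, 2.21]), (np.float64(0.0), [0.77, 0.69, -0.18, 1.29, -1.15, 2.21])]
-40 [(np.float64(0.0), [0.79, 0.56, -0.77, 0.01, -1.21, 1.32]), (np.float64(0.0), [0.79, 0.36, -0.73, 0.25, -1.21, 1.32])]
-20 [(np.float64(0.1444), [0.75, 0.5, -1.03, -0.62, -1.06, 0.79]), (np.float64(0.1091), [0.73, 0.21, -1.03, -0.39, -1.02, 0.72])]
0 [(np.float64(0.4297), [0.64, 0.31, -1.03, -0.42, -0.79, 0.57]), (np.float64(0.3534), [0.57, -0.01, -1.03, -0.22, -0.63, 0.43])]
20 [(np.float64(0.49), [-0.11, 0.22, -1.03, -0.34, 0.6, -0.43]), (np.float64(0.3954), [-0.01, -0.08, -1.03, -0.17, 0.41, -0.28])]
40 [(np.float64(0.2244), [-0.29, 0.46, -1.03, -0.58, 1.02, -0.75]), (np.float64(0.1814), [-0.27, 0.16, -1.03, -0.35, 0.95, -0.67])]
60 [(np.float64(0.0), [-0.34, 0.54, -0.91, -0.35, 1.18, -1.07]), (np.float64(0.0), [-0.34, 0.3, -0.87, -0.07, 1.18, -1.07])]
80 [(np.float64(0.0), [-0.34, 0.75, -0.34, 0.9, 1.19, -2.02]), (np.float64(0.0), [-0.34, 0.61, -0.31, 1.07, 1.19, -2.02])]
100 [(np.float64(0.0), [-0.28, 1.01, 0.14, 1.58, 1.0, -2.53]), (np.float64(0.0), [-0.28, 0.89, 0.15, 1.71, 1.0, -2.53])]
```

```bash
sed -i 's/radians(-4.93)/radians(85.07)/' h.py
cat > p2.py <<'E'
from ik import *
R,p,s=pose();q=np.array(s["joint_pos"])
qt,e=ik(RF,PT+[0,0,.12],np.array([-.34,.61,-.31,1.07,1.19,-2.02])); print(e,np.round(q,3),np.round(qt,3))
n=25; Rb=(RG.inv()); 
def bottle(R,p):
    # bottle frame in tool: u = -(x cos + z sin), w = z cos - x sin
    M=R.as_matrix();u=-(M[:,0]*np.cos(TH)+M[:,2]*np.sin(TH));w=M[:,2]*np.cos(TH)-M[:,0]*np.sin(TH)
    b=p-.061*u+.0046*w; return b,b+.145*u,u
Rp,pp=fkf(q); print(np.round(pp-p,4))
for i in range(1,n+1):
    t=i/n; R2,p2=fkf(q+(qt-q)*t)
    b,c,u=bottle(R2,p2)
    print(np.round(Rp.inv().apply(p2-pp)*1000,1).tolist(),np.round((Rp.inv()*R2).as_rotvec(),3).tolist(),"|",np.round(p2,2),np.round(b,2),np.round(c,2),np.round(np.degrees((Rp.inv()*R2).magnitude()),1))
    Rp,pp=R2,p2
E
python3 p2.py
```

```text
2.4438188616091957e-12 [ 0.194 -0.294 -1.019  0.073 -0.15   0.189] [-0.329  0.665 -0.173  1.316  1.148 -2.198]
[-0.0001  0.      0.    ]
[12.1, 5.5, 10.0] [-0.03, 0.061, -0.087] | [0.56 0.06 0.19] [0.53 0.06 0.14] [0.6  0.07 0.26] 6.3
[11.1, 6.1, 9.5] [-0.036, 0.057, -0.083] | [0.56 0.07 0.18] [0.53 0.06 0.12] [0.6  0.08 0.25] 6.1
[10.0, 6.7, 9.0] [-0.042, 0.053, -0.08] | [0.55 0.08 0.16] [0.52 0.07 0.11] [0.6  0.09 0.23] 6.0
[8.9, 7.1, 8.4] [-0.048, 0.047, -0.076] | [0.55 0.08 0.15] [0.52 0.07 0.1 ] [0.6  0.1  0.21] 5.8
[7.7, 7.5, 7.8] [-0.053, 0.041, -0.073] | [0.55 0.09 0.14] [0.51 0.07 0.09] [0.6  0.11 0.2 ] 5.7
[6.4, 7.7, 7.1] [-0.057, 0.034, -0.07] | [0.54 0.09 0.13] [0.51 0.07 0.08] [0.59 0.12 0.19] 5.5
[5.0, 7.8, 6.4] [-0.06, 0.027, -0.067] | [0.54 0.1  0.12] [0.5  0.08 0.08] [0.59 0.13 0.18] 5.4
[3.7, 7.7, 5.7] [-0.063, 0.019, -0.064] | [0.53 0.1  0.12] [0.5  0.08 0.07] [0.58 0.14 0.17] 5.2
[2.3, 7.5, 4.9] [-0.064, 0.011, -0.061] | [0.53 0.11 0.11] [0.49 0.09 0.07] [0.58 0.15 0.17] 5.1
[0.9, 7.1, 4.0] [-0.064, 0.003, -0.058] | [0.52 0.12 0.11] [0.49 0.09 0.06] [0.57 0.16 0.1
[... 802 characters left out ...]
[-7.7, -3.8, -4.5] [-0.022, -0.057, -0.042] | [0.53 0.15 0.14] [0.51 0.14 0.08] [0.55 0.18 0.21] 4.2
[-7.9, -5.6, -5.5] [-0.014, -0.06, -0.041] | [0.53 0.15 0.14] [0.52 0.14 0.09] [0.55 0.18 0.22] 4.2
[-7.8, -7.5, -6.4] [-0.006, -0.061, -0.04] | [0.54 0.15 0.15] [0.53 0.14 0.09] [0.56 0.17 0.23] 4.2
[-7.6, -9.4, -7.3] [0.003, -0.062, -0.04] | [0.55 0.15 0.16] [0.55 0.14 0.1 ] [0.57 0.17 0.24] 4.2
[-7.1, -11.3, -8.2] [0.012, -0.061, -0.039] | [0.57 0.14 0.17] [0.56 0.14 0.11] [0.58 0.16 0.25] 4.2
[-6.3, -13.2, -9.1] [0.02, -0.06, -0.039] | [0.58 0.14 0.18] [0.58 0.14 0.12] [0.59 0.15 0.26] 4.2
[-5.4, -15.1, -9.9] [0.028, -0.057, -0.039] | [0.6  0.13 0.19] [0.6  0.13 0.13] [0.6  0.13 0.27] 4.3
```

```bash
cat > p3.py <<'E'
from ik import *
from scipy.spatial.transform import Slerp
exec(open("p2.py").read().split("n=25;")[1].split("Rp,pp=")[0].split("\n",1)[1])
R,p,s=pose();q=np.array(s["joint_pos"])
S=Slerp([0,1],Ro.concatenate([R,RF])); n=20; via=np.array([.56,.03,.27]); pt=PT+[0,0,.12]
print(np.degrees((R.inv()*RF).magnitude()))
Rp,pp=R,p;qp=np.clip(q,lo+.005,hi-.005)
for i in range(1,n+1):
    t=i/n; R2=S(t); p2=p+(via-p)*t*2 if t<=.5 else via+(pt-via)*(2*t-1)
    x,e=ik(R2,p2,qp); b,c,u=bottle(R2,p2)
    print(np.round(Rp.inv().apply(p2-pp)*1000,1).tolist(),np.round((Rp.inv()*R2).as_rotvec(),3).tolist(),"|",round(e,3),np.round(x,2),round(np.abs(x-qp).max()/.125,1),np.round(b,2),np.round(c,2))
    Rp,pp,qp=R2,p2,np.clip(x,lo+.005,hi-.005)
E
python3 p3.py
```

```text
90.17090831972926
[-4.5, -2.6, -4.4] [-0.064, -0.016, -0.042] | 0.006 [ 0.12 -0.32 -1.03  0.06 -0.04  0.09] 0.9 [0.54 0.06 0.16] [0.6  0.05 0.29]
[-4.5, -2.5, -4.5] [-0.064, -0.016, -0.042] | 0.015 [ 0.04 -0.33 -1.03  0.06  0.09 -0.01] 1.0 [0.54 0.05 0.16] [0.6  0.05 0.3 ]
[-4.5, -2.4, -4.5] [-0.064, -0.016, -0.042] | 0.016 [-0.04 -0.33 -1.03  0.06  0.21 -0.1 ] 1.0 [0.54 0.05 0.17] [0.6  0.05 0.3 ]
[-4.5, -2.3, -4.6] [-0.064, -0.016, -0.042] | 0.009 [-0.12 -0.32 -1.03  0.06  0.33 -0.2 ] 1.0 [0.54 0.05 0.17] [0.59 0.05 0.31]
[-4.4, -2.2, -4.7] [-0.064, -0.016, -0.042] | 0.0 [-0.2  -0.31 -1.02  0.06  0.45 -0.3 ] 1.0 [0.54 0.04 0.18] [0.59 0.05 0.32]
[-4.4, -2.0, -4.8] [-0.064, -0.016, -0.042] | 0.0 [-0.26 -0.28 -1.    0.09  0.57 -0.4 ] 0.9 [0.54 0.04 0.19] [0.59 0.05 0.32]
[-4.4, -1.9, -4.8] [-0.064, -0.016, -0.042] | 0.0 [-0.33 -0.24 -0.96  0.14  0.68 -0.51] 0.9 [0.55 0.04 0.19] [0.59 0.04 0.33]
[-4.4, -1.8, -4.9] [-0.064, -0.016, -0.042] | 0.0 [-0.38 -0.2  -0.92  0.2   0.77 -0.62] 0.9 [0.55 0.03 0.2 ] [0.59 0.04 0.34]
[-4.4, -1.7, -4.9] [-0.064, -0.016, -0.042] | 0.0 [-0.43 -0.15 -0.
[... 729 characters left out ...]
 [-0.43  0.27 -0.57  0.73  1.13 -1.48] 1.1 [0.57 0.08 0.17] [0.59 0.09 0.31]
[3.0, 0.7, 13.1] [-0.064, -0.016, -0.042] | 0.0 [-0.41  0.35 -0.5   0.84  1.14 -1.63] 1.1 [0.58 0.09 0.16] [0.59 0.1  0.3 ]
[3.2, -0.0, 13.0] [-0.064, -0.016, -0.042] | 0.0 [-0.39  0.43 -0.42  0.95  1.16 -1.77] 1.2 [0.58 0.1  0.15] [0.59 0.11 0.3 ]
[3.5, -0.7, 12.9] [-0.064, -0.016, -0.042] | 0.0 [-0.37  0.51 -0.34  1.07  1.16 -1.92] 1.2 [0.59 0.11 0.14] [0.59 0.12 0.29]
[3.7, -1.4, 12.8] [-0.064, -0.016, -0.042] | 0.0 [-0.35  0.59 -0.26  1.2   1.16 -2.06] 1.1 [0.59 0.12 0.13] [0.59 0.13 0.28]
[4.0, -2.1, 12.6] [-0.064, -0.016, -0.042] | 0.0 [-0.33  0.67 -0.17  1.32  1.15 -2.2 ] 1.1 [0.6  0.13 0.13] [0.6  0.13 0.27]
```

```bash
sed -i 's/.56,.03,.27/.60,.03,.25/' p3.py; python3 p3.py | cut -d'|' -f1,2 | cut -c1-130
```

```text
90.17090831972926
[-6.0, -2.4, -0.1] [-0.064, -0.016, -0.042] | 0.004 [ 0.12 -0.3  -1.03  0.05 -0.03  0.09] 0.9 [0.54 0.06 0.15] [0.6  0.05 0.29]
[-5.9, -2.7, -0.2] [-0.064, -0.016, -0.042] | 0.011 [ 0.04 -0.3  -1.03  0.03  0.09 -0.01] 1.0 [0.55 0.05 0.16] [0.61 0.05 0.29]
[-5.7, -2.9, -0.3] [-0.064, -0.016, -0.042] | 0.009 [-0.04 -0.29 -1.03  0.02  0.21 -0.1 ] 1.0 [0.55 0.05 0.16] [0.61 0.05 0.3 ]
[-5.6, -3.1, -0.4] [-0.064, -0.016, -0.042] | 0.0 [-0.11 -0.28 -1.03 -0.    0.33 -0.19] 1.0 [0.56 0.05 0.17] [0.61 0.05 0.3 ]
[-5.5, -3.3, -0.5] [-0.064, -0.016, -0.042] | 0.0 [-0.18 -0.25 -1.01  0.    0.45 -0.29] 0.9 [0.56 0.04 0.17] [0.61 0.05 0.31]
[-5.4, -3.5, -0.6] [-0.064, -0.016, -0.042] | 0.0 [-0.25 -0.21 -0.98  0.03  0.56 -0.38] 0.9 [0.57 0.04 0.17] [0.61 0.05 0.31]
[-5.2, -3.7, -0.8] [-0.064, -0.016, -0.042] | 0.0 [-0.3  -0.16 -0.95  0.06  0.66 -0.48] 0.8 [0.57 0.04 0.18] [0.62 0.04 0.32]
[-5.1, -3.9, -0.9] [-0.064, -0.016, -0.042] | 0.0 [-0.35 -0.12 -0.9   0.11  0.75 -0.59] 0.9 [0.58 0.03 0.18] [0.62 0.04 0.32]
[-4.9, -4.0, -1.1] [-0.064, -0.016, -0.042] | 0.0 [-0.39 -0.06 -0.85
[... 720 characters left out ...]
 0.0 [-0.41  0.3  -0.54  0.68  1.13 -1.45] 1.1 [0.59 0.08 0.16] [0.61 0.09 0.3 ]
[2.2, 4.4, 10.7] [-0.064, -0.016, -0.042] | 0.0 [-0.4   0.38 -0.48  0.8   1.15 -1.6 ] 1.2 [0.59 0.09 0.15] [0.61 0.1  0.3 ]
[2.2, 3.8, 10.9] [-0.064, -0.016, -0.042] | 0.0 [-0.38  0.45 -0.4   0.93  1.16 -1.75] 1.2 [0.59 0.1  0.14] [0.6  0.11 0.29]
[2.3, 3.2, 11.1] [-0.064, -0.016, -0.042] | 0.0 [-0.37  0.52 -0.33  1.06  1.16 -1.91] 1.2 [0.6  0.11 0.14] [0.6  0.12 0.28]
[2.3, 2.5, 11.2] [-0.064, -0.016, -0.042] | 0.0 [-0.35  0.59 -0.25  1.19  1.16 -2.06] 1.2 [0.6  0.12 0.13] [0.6  0.13 0.28]
[2.4, 1.9, 11.3] [-0.064, -0.016, -0.042] | 0.0 [-0.33  0.67 -0.17  1.32  1.15 -2.2 ] 1.1 [0.6  0.13 0.13] [0.6  0.13 0.27]
```

{"op": "arm_command", "data": {"series": [{"offset": [-5,0,5],"dr": [0,0,0],"hand": 45},{"offset": [-5,0,5],"dr": [0,0,0],"hand": 45},{"offset": [-5,0,5],"dr": [0,0,0],"hand": 45},{"offset": [-5,0,5],"dr": [0,0,0],"hand": 45},{"offset": [-4,0,4],"dr": [0,0,0],"hand": 45}]}}

```text
t: 12.3
tool_pos: [0.5959, 0.055, 0.2089]
eef_rot: [3.105, 0.782, 3.07]
force: [-0.0, -0.5, -3.1]
finger_gap: 0.0534
finger_force: 75.1
```

```bash
sed -i 's/.60,.03,.25/.615,.03,.25/' p3.py; python3 p3.py | cut -d'|' -f1,2 | cut -c1-130
```

```text
90.22990335787324
[-4.4, -2.3, -1.5] [-0.064, -0.016, -0.042] | 0.0 [ 0.1  -0.23 -0.98  0.01 -0.02  0.08] 0.9 [0.58 0.05 0.16] [0.64 0.05 0.29]
[-4.3, -2.4, -1.6] [-0.064, -0.016, -0.042] | 0.0 [ 0.03 -0.23 -0.99 -0.01  0.09 -0.01] 0.9 [0.58 0.05 0.16] [0.64 0.05 0.29]
[-4.2, -2.5, -1.7] [-0.064, -0.016, -0.042] | 0.0 [-0.04 -0.23 -0.99 -0.02  0.21 -0.1 ] 0.9 [0.58 0.05 0.16] [0.64 0.05 0.3 ]
[-4.1, -2.5, -1.8] [-0.064, -0.016, -0.042] | 0.0 [-0.11 -0.21 -0.99 -0.02  0.33 -0.19] 0.9 [0.59 0.05 0.17] [0.64 0.05 0.3 ]
[-4.1, -2.6, -1.9] [-0.064, -0.016, -0.042] | 0.0 [-0.17 -0.19 -0.97 -0.01  0.44 -0.28] 0.9 [0.59 0.04 0.17] [0.64 0.05 0.31]
[-4.0, -2.6, -2.0] [-0.064, -0.016, -0.042] | 0.0 [-0.23 -0.16 -0.95  0.01  0.55 -0.37] 0.9 [0.59 0.04 0.17] [0.64 0.05 0.31]
[-3.9, -2.7, -2.1] [-0.064, -0.016, -0.042] | 0.0 [-0.29 -0.12 -0.91  0.04  0.65 -0.47] 0.8 [0.6  0.04 0.18] [0.64 0.04 0.32]
[-3.8, -2.7, -2.2] [-0.064, -0.016, -0.042] | 0.0 [-0.33 -0.08 -0.87  0.1   0.74 -0.57] 0.8 [0.6  0.03 0.18] [0.64 0.04 0.32]
[-3.8, -2.7, -2.3] [-0.064, -0.016, -0.042] | 0.0 [-0.37 -0.03 -0.82  0.17
[... 712 characters left out ...]
 0.0 [-0.4   0.31 -0.53  0.67  1.13 -1.43] 1.2 [0.6  0.08 0.16] [0.62 0.09 0.3 ]
[2.6, 5.7, 10.1] [-0.064, -0.016, -0.042] | 0.0 [-0.39  0.38 -0.47  0.8   1.15 -1.59] 1.2 [0.6  0.09 0.15] [0.61 0.1  0.3 ]
[2.6, 5.2, 10.4] [-0.064, -0.016, -0.042] | 0.0 [-0.38  0.45 -0.4   0.93  1.16 -1.74] 1.3 [0.6  0.1  0.14] [0.61 0.11 0.29]
[2.5, 4.6, 10.7] [-0.064, -0.016, -0.042] | 0.0 [-0.37  0.52 -0.32  1.06  1.16 -1.9 ] 1.3 [0.6  0.11 0.14] [0.6  0.12 0.28]
[2.5, 4.0, 10.9] [-0.064, -0.016, -0.042] | 0.0 [-0.35  0.6  -0.25  1.19  1.16 -2.05] 1.2 [0.6  0.12 0.13] [0.6  0.13 0.28]
[2.5, 3.4, 11.1] [-0.064, -0.016, -0.042] | 0.0 [-0.33  0.67 -0.17  1.32  1.15 -2.2 ] 1.2 [0.6  0.13 0.13] [0.6  0.13 0.27]
```

{"op": "arm_command", "data": {"series": [{"offset": [-4.4,-2.3,-1.5],"dr": [-0.064,-0.016,-0.042],"hand": 45},{"offset": [-4.3,-2.4,-1.6],"dr": [-0.064,-0.016,-0.042],"hand": 45},{"offset": [-4.2,-2.5,-1.7],"dr": [-0.064,-0.016,-0.042],"hand": 45},{"offset": [-4.1,-2.5,-1.8],"dr": [-0.064,-0.016,-0.042],"hand": 45},{"offset": [-4.1,-2.6,-1.9],"dr": [-0.064,-0.016,-0.042],"hand": 45}]}}

```text
t: 12.92
tool_pos: [0.6048, 0.0422, 0.2294]
eef_rot: [3.007, 0.882, -2.911]
force: [0.0, 0.3, -3.3]
finger_gap: 0.0536
finger_force: 75.2
```

{"op": "arm_command", "data": {"series": [{"offset": [-4,-2.6,-2],"dr": [-0.064,-0.016,-0.042],"hand": 45},{"offset": [-3.9,-2.7,-2.1],"dr": [-0.064,-0.016,-0.042],"hand": 45},{"offset": [-3.8,-2.7,-2.2],"dr": [-0.064,-0.016,-0.042],"hand": 45},{"offset": [-3.8,-2.7,-2.3],"dr": [-0.064,-0.016,-0.042],"hand": 45},{"offset": [-3.7,-2.7,-2.4],"dr": [-0.064,-0.016,-0.042],"hand": 45}]}}

```text
t: 13.55
tool_pos: [0.6148, 0.0291, 0.2497]
eef_rot: [2.953, 0.995, -2.582]
force: [0.2, 0.5, -3.2]
finger_gap: 0.0536
finger_force: 75.2
```

{"op": "arm_command", "data": {"series": [{"offset": [3.3,8,8.1],"dr": [-0.064,-0.016,-0.042],"hand": 45},{"offset": [3.1,7.6,8.6],"dr": [-0.064,-0.016,-0.042],"hand": 45},{"offset": [3,7.2,9],"dr": [-0.064,-0.016,-0.042],"hand": 45},{"offset": [2.8,6.7,9.4],"dr": [-0.064,-0.016,-0.042],"hand": 45},{"offset": [2.7,6.2,9.8],"dr": [-0.064,-0.016,-0.042],"hand": 45}]}}

```text
t: 14.18
tool_pos: [0.6055, 0.079, 0.2174]
eef_rot: [2.975, 1.112, -2.19]
force: [0.8, 1.1, -3.6]
finger_gap: 0.0537
finger_force: 75.3
```

{"op": "arm_command", "data": {"series": [{"offset": [2.6,5.7,10.1],"dr": [-0.064,-0.016,-0.042],"hand": 45},{"offset": [2.6,5.2,10.4],"dr": [-0.064,-0.016,-0.042],"hand": 45},{"offset": [2.5,4.6,10.7],"dr": [-0.064,-0.016,-0.042],"hand": 45},{"offset": [2.5,4,10.9],"dr": [-0.064,-0.016,-0.042],"hand": 45},{"offset": [2.5,3.4,11.1],"dr": [-0.064,-0.016,-0.042],"hand": 45}]}}

```text
t: 14.8
tool_pos: [0.5959, 0.1286, 0.1855]
eef_rot: [3.127, 1.214, -1.675]
force: [-0.3, -1.2, -2.6]
finger_gap: 0.0539
finger_force: 75.3
```

Run:
```python
from h import *
R,p,s=pose();print(np.round(s['joint_pos'],3),p,s['eef_rot'],s["force"],s["moment"])
for n in ("scene","top"):
    im,d=eyes.grab_frame(n); cv2.imwrite(f"pics/{n}1.png",im); np.savez(f"{n}1.npz",W=cloud(n,d),im=im)
plan(R,p,RF,PT+[0,0,.12],1)
```

```text
[-0.329  0.661 -0.178  1.301  1.144 -2.178] [0.59585375 0.12861467 0.18550556] [ 3.12736321  1.21416453 -1.67460544] [-0.3128375  -1.23791475 -2.59244038] [-1.62986643  0.07386296 -0.03870613]
[-1.6, 0.3, 0.0] [-0.0024, -0.0075, -0.0062]
```

View pics/scene1.png

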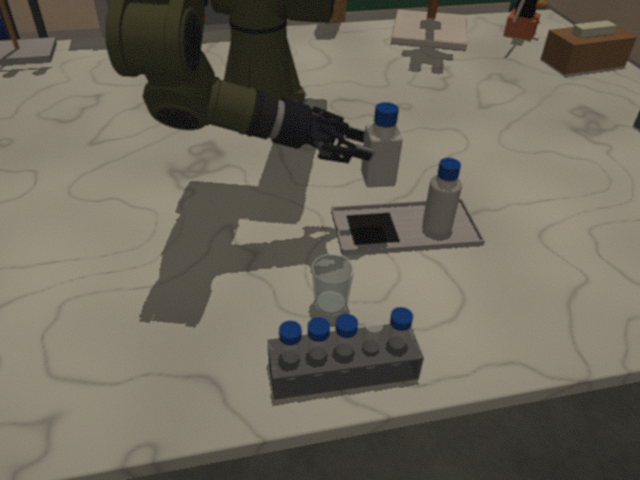

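View pics/top1.png

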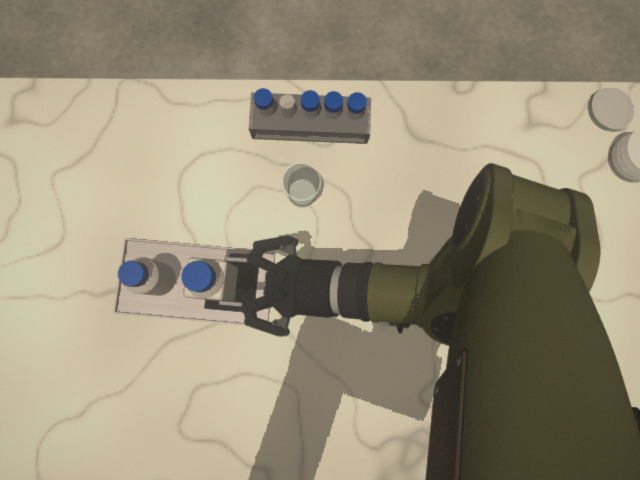

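The scene view shows the bottle held upright, with its cap at (386,114) and base at (380,185), above the pad at (373,228). The top view agrees. I'll measure its pose in the grip before lowering it.

```bash
cat > mb.py <<'E'
from ik import *
import sys
exec(open("p2.py").read().split("n=25;")[1].split("Rp,pp=")[0].split("\n",1)[1])
def measure(k):
    R,p,s=pose();b,c,u=bottle(R,p);print("expected base",np.round(b,4),"cap",np.round(c,4))
    for n in ("scene","top"):
        z=np.load(f"{n}{k}.npz");W=z["W"];im=z["im"].astype(int);X,Y,Z=np.moveaxis(W,-1,0)
        near=(np.abs(X-b[0])<.06)&(np.abs(Y-b[1])<.05)&(Z>b[2]-.02)
        blue=near&(im[...,0]-im[...,2]>40)
        cap=blue&(Z>c[2]-.006)&(Z<c[2]+.012)
        q=W[cap]; 
        if len(q)>20: (cx,cy),r=cv2.minEnclosingCircle((q[:,:2]*1000).astype(np.float32)); print(n,"cap top",len(q),round(cx,1),round(cy,1),round(r,1),"z",np.round(np.median(q[:,2]),4))
        sh=near&(Z>b[2]+.094)&(Z<b[2]+.106)
        if n=="scene":
            f=cv2.erode((near&~blue&(Z<b[2]+.095)&(Z>b[2]+.005)).astype(np.uint8),np.ones((3,3)))>0
            q=W[f]; q=q[q[:,0]>b[0]+.015]
            A=np.c_[q[:,1:],np.ones(len(q))];
            for _ in range(3):
                co=np.linalg.lstsq(A,q[:,0],rcond=None)[0]; k_=np.abs(A@co-q[:,0])<.003; A,q=A[k_],q[k_]
            print("face",len(q),"dx/dy",co[0].round(3),"dx/dz",co[1].round(3),"x at base centre y,z+.05:",round(co@[b[1],b[2]+.05,1],4),"exp",round(b[0]+.028,4))
            print("y range",np.percentile(q[:,1],[1,99]).round(4),"z range",np.percentile(W[near&(X>b[0]+.015)][:,2],[.5,99.5]).round(4))
            # side edge tilt in y: midline of face per height
            hs=np.linspace(b[2]+.045,b[2]+.09,6);E=[np.percentile(q[np.abs(q[:,2]-h)<.005][:,1],98) for h in hs];E0=[np.percentile(q[np.abs(q[:,2]-h)<.005][:,1],2) for h in hs];print("edge y hi slope",np.polyfit(hs,E,1)[0].round(3),np.round(E,4),"lo",np.round(E0,4))
measure(sys.argv[1])
E
python3 mb.py 1
```

```text
expected base [0.5956 0.1335 0.123 ] cap [0.5971 0.1344 0.268 ]
scene cap top 220 600.6 133.7 19.3 z 0.2671
face 978 dx/dy 0.061 dx/dz 0.017 x at base centre y,z+.05: 0.6245 exp 0.6236
y range [0.096  0.1541] z range [0.125  0.2675]
edge y hi slope 0.024 [0.1531 0.1537 0.154  0.1543 0.154  0.1544] lo [0.1049 0.1051 0.1086 0.1112 0.0937 0.0916]
top cap top 694 595.4 135.8 19.2 z 0.2647
```

Run:
```python
from ik import *
R,p,s=pose(); plan(R,p,RF,PT+[0,0,.02],10); print(ik(RF,PT,np.array(s["joint_pos"])))
```

```text
[9.1, -0.1, 3.4] [-0.0001, -0.0007, -0.0011]
[9.1, -0.1, 3.4] [-0.0001, -0.0007, -0.0011]
[9.1, -0.1, 3.4] [-0.0001, -0.0007, -0.0011]
[9.1, -0.0, 3.4] [-0.0001, -0.0007, -0.0011]
[9.1, -0.0, 3.3] [-0.0001, -0.0007, -0.0011]
[9.1, -0.0, 3.3] [-0.0001, -0.0007, -0.0011]
[9.1, -0.0, 3.3] [-0.0001, -0.0007, -0.0011]
[9.1, -0.0, 3.3] [-0.0001, -0.0007, -0.0011]
[9.1, -0.0, 3.3] [-0.0001, -0.0007, -0.0011]
[9.1, 0.0, 3.3] [-0.0001, -0.0007, -0.0011]
(array([-0.32899059,  0.82546829, -0.21065045,  1.1187061 ,  1.14837065,
       -2.19786806]), np.float64(2.123657874921881e-11))
```

{"op": "arm_command", "data": {"series": [{"offset": [9.1,0,3.3],"dr": [0,-0.001,-0.001],"hand": 45},{"offset": [9.1,0,3.3],"dr": [0,-0.001,-0.001],"hand": 45},{"offset": [9.1,0,3.3],"dr": [0,-0.001,-0.001],"hand": 45},{"offset": [9.1,0,3.3],"dr": [0,-0.001,-0.001],"hand": 45},{"offset": [9.1,0,3.3],"dr": [0,-0.001,-0.001],"hand": 45}]}}

```text
t: 15.52
tool_pos: [0.5946, 0.1291, 0.1377]
eef_rot: [3.133, 1.221, -1.671]
force: [-1.3, -0.1, -3.7]
finger_gap: 0.0537
finger_force: 75.4
```

{"op": "arm_command", "data": {"series": [{"offset": [9.1,0,3.3],"dr": [0,-0.001,-0.001],"hand": 45},{"offset": [9.1,0,3.3],"dr": [0,-0.001,-0.001],"hand": 45},{"offset": [9.1,0,3.3],"dr": [0,0,-0.001],"hand": 45},{"offset": [9.1,0,3.3],"dr": [0,0,-0.001],"hand": 45},{"offset": [5,0,2],"dr": [0,0,-0.001],"hand": 45}]}}

```text
t: 16.15
tool_pos: [0.5945, 0.1294, 0.0934]
eef_rot: [-3.139, 1.223, -1.658]
force: [-0.2, 0.4, -2.7]
finger_gap: 0.0534
finger_force: 75.4
```

```bash
python3 - <<'E'
from h import *
R,p,s=pose();print(p,s["force"],s["moment"])
for n in ("scene","top"):
    im,d=eyes.grab_frame(n); cv2.imwrite(f"pics/{n}2.png",im); np.savez(f"{n}2.npz",W=cloud(n,d),im=im)
plan(R,p,RF,PT,1)
E
python3 mb.py 2; python3 -c "
import cv2;im=cv2.imread('pics/scene2.png')[100:280,300:500];cv2.imwrite('pics/c2.png',cv2.resize(im,None,fx=3,fy=3,interpolation=cv2.INTER_CUBIC))"
```

```text
[0.59445038 0.12941643 0.09344441] [-0.22997202  0.37557533 -2.6709715 ] [-1.65363615  0.13807704  0.01184803]
[24.9, -1.1, 8.9] [-0.0039, 0.0014, -0.0005]
expected base [0.5948 0.1341 0.0325] cap [0.5947 0.1339 0.1775]
scene cap top 200 598.0 133.6 19.5 z 0.1752
face 841 dx/dy 0.054 dx/dz 0.01 x at base centre y,z+.05: 0.6231 exp 0.6228
y range [0.0972 0.1553] z range [0.0332 0.1756]
edge y hi slope 0.044 [0.1544 0.153  0.1541 0.155  0.1552 0.1557] lo [0.1061 0.1063 0.1097 0.1124 0.0929 0.0905]
top cap top 517 593.0 135.4 19.2 z 0.1739
```

View pics/c2.png

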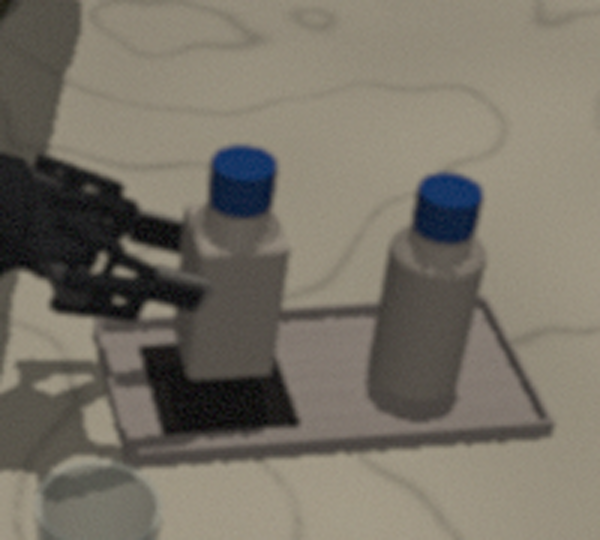

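The crop shows the bottle upright and square over the pad, about 24 mm above it. I'll lower it slowly until it touches.

{"op": "arm_command", "data": {"series": [{"offset": [4.7,-0.5,1.6],"dr": [-0.002,0,0],"hand": 45},{"offset": [4.7,-0.5,1.6],"dr": [-0.002,0,0],"hand": 45},{"offset": [3.8,0,1.3],"dr": [0,0,0],"hand": 45},{"offset": [3.8,0,1.3],"dr": [0,0,0],"hand": 45},{"offset": [1.9,0,0.6],"dr": [0,0,0],"hand": 45}]}}

```text
t: 16.88
tool_pos: [0.5955, 0.1289, 0.0739]
eef_rot: [3.141, 1.223, -1.657]
force: [-0.3, 0.0, -2.4]
finger_gap: 0.0537
finger_force: 75.4
```

{"op": "arm_command", "data": {"series": [{"offset": [0.5,0,0.2],"dr": [0,0,0],"hand": 45},{"offset": [0.5,0,0.2],"dr": [0,0,0],"hand": 45},{"offset": [0,0,0],"dr": [0,0,0],"hand": 45},{"offset": [0,0,0],"dr": [0,0,0],"hand": 45},{"offset": [0,0,0],"dr": [0,0,0],"hand": 45}]}}

```text
t: 17.5
tool_pos: [0.5956, 0.1289, 0.0733]
eef_rot: [-3.141, 1.223, -1.657]
force: [0.7, -0.2, -3.2]
finger_gap: 0.0537
finger_force: 75.4
```

Run:
```python
from h import *
R,p,s=pose();print(p,s["force"],s["moment"])
plan(R,p,RF,PT,1)
```

```text
[0.59562272 0.12886053 0.07325125] [ 0.68392501 -0.20359376 -3.15134898] [-1.6572406   0.21369093  0.00376562]
[5.8, 0.0, 2.5] [-0.0002, 0.0013, 0.0001]
```

{"op": "arm_command", "data": {"series": [{"offset": [0.7,0,0.3],"dr": [0,0.001,0],"hand": 45},{"offset": [0.7,0,0.3],"dr": [0,0,0],"hand": 45},{"offset": [0.7,0,0.3],"dr": [0,0,0],"hand": 45},{"offset": [0.5,0,0.2],"dr": [0,0,0],"hand": 45},{"offset": [0,0,0],"dr": [0,0,0],"hand": 45}]}}

```text
t: 18.12
tool_pos: [0.5956, 0.129, 0.0703]
eef_rot: [3.142, 1.222, -1.657]
force: [-0.4, 0.0, -2.5]
finger_gap: 0.0535
finger_force: 75.5
```

{"op": "arm_command", "data": {"series": [{"offset": [0.5,0,0.2],"dr": [0,0,0],"hand": 45},{"offset": [0,0,0],"dr": [0,0,0],"hand": 45},{"offset": [0.5,0,0.2],"dr": [0,0,0],"hand": 45},{"offset": [0,0,0],"dr": [0,0,0],"hand": 45},{"offset": [0,0,0],"dr": [0,0,0],"hand": 45}]}}

```text
t: 18.75
tool_pos: [0.5959, 0.129, 0.07]
eef_rot: [-3.141, 1.223, -1.657]
force: [-3.2, -3.7, 5.8]
finger_gap: 0.0532
finger_force: 76.0
```

Contact at TCP z = 70.0 mm, with about 8 N of upward reaction. I'll ease the grip and then open.

{"op": "arm_command", "data": {"series": [{"offset": [0,0,0],"dr": [0,0,0],"hand": 45},{"offset": [0,0,0],"dr": [0,0,0],"hand": 45},{"offset": [0.3,0,0.1],"dr": [0,0,0],"hand": 45},{"offset": [0,0,0],"dr": [0,0,0],"hand": 45},{"offset": [0,0,0],"dr": [0,0,0],"hand": 45}], "squeeze": 20}}

```text
t: 19.38
tool_pos: [0.596, 0.129, 0.07]
eef_rot: [3.142, 1.223, -1.658]
force: [-1.9, -3.6, 7.2]
finger_gap: 0.0535
finger_force: 76.2
```

{"op": "arm_command", "data": {"series": [{"offset": [0,0,0],"dr": [0,0,0],"hand": 55},{"offset": [0,0,0],"dr": [0,0,0],"hand": 58},{"offset": [0,0,0],"dr": [0,0,0],"hand": 62},{"offset": [0,0,0],"dr": [0,0,0],"hand": 70},{"offset": [0,0,0],"dr": [0,0,0],"hand": 80}]}}

```text
t: 20.0
tool_pos: [0.5956, 0.1291, 0.0688]
eef_rot: [-3.141, 1.222, -1.656]
force: [-0.1, 0.4, 0.6]
finger_gap: 0.0799
finger_force: 0.0
```

{"op": "arm_command", "data": {"series": [{"offset": [0,0,0],"dr": [0,0,0],"hand": 85},{"offset": [0,0,0],"dr": [0,0,0],"hand": 85},{"offset": [0,0,0],"dr": [0,0,0],"hand": 85},{"offset": [0,0,0],"dr": [0,0,0],"hand": 85},{"offset": [0,0,0],"dr": [0,0,0],"hand": 85}]}}

```text
t: 20.62
tool_pos: [0.5956, 0.129, 0.069]
eef_rot: [-3.141, 1.222, -1.657]
force: [-0.6, -0.8, -0.2]
finger_gap: 0.085
finger_force: 0.0
```

```bash
python3 - <<'E'
from h import *
R,p,s=pose();print(p,s["force"],s["finger_force"])
for n in ("scene","top"):
    im,d=eyes.grab_frame(n); cv2.imwrite(f"pics/{n}3.png",im); np.savez(f"{n}3.npz",W=cloud(n,d),im=im)
E
python3 mb.py 3; python3 -c "
import cv2;im=cv2.imread('pics/top3.png')[220:350,100:300];cv2.imwrite('pics/c3.png',cv2.resize(im,None,fx=3,fy=3,interpolation=cv2.INTER_CUBIC))"
```

```text
[0.59563795 0.12903503 0.06897   ] [-0.55837563 -0.84674474 -0.22735027] 0.0
expected base [0.596  0.1336 0.0079] cap [0.596  0.1336 0.1529]
scene cap top 213 599.3 132.7 19.4 z 0.1518
face 583 dx/dy 0.025 dx/dz 0.024 x at base centre y,z+.05: 0.6247 exp 0.624
y range [0.1068 0.155 ] z range [0.0017 0.1521]
edge y hi slope 0.082 [0.1512 0.1517 0.1539 0.1541 0.1552 0.1542] lo [0.1085 0.1126 0.1105 0.1143 0.1141 0.1146]
top cap top 499 595.3 134.1 19.3 z 0.1508
```

View pics/c3.png

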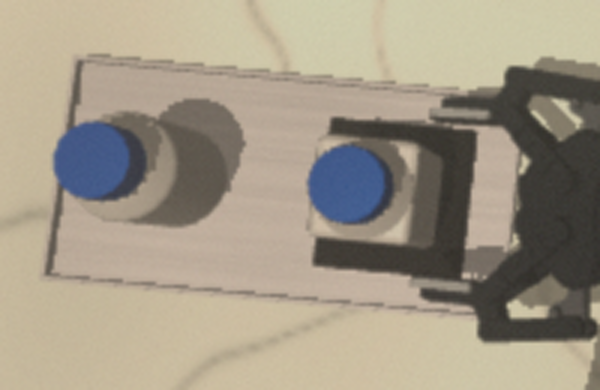

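The bottle stands free on the pad. The top view puts its cap at (595.3, 134.1) mm and the pad centre at (596, 134) mm. I'll back off along the fingers.

{"op": "arm_command", "data": {"series": [{"offset": [0,0,-10],"dr": [0,0,0],"hand": 85},{"offset": [0,0,-20],"dr": [0,0,0],"hand": 85},{"offset": [0,0,-25],"dr": [0,0,0],"hand": 85},{"offset": [0,0,-25],"dr": [0,0,0],"hand": 85},{"offset": [0,0,-25],"dr": [0,0,0],"hand": 85}]}}

```text
t: 21.35
tool_pos: [0.587, 0.03, 0.1051]
eef_rot: [-3.142, 1.222, -1.657]
force: [0.5, -0.5, -0.3]
finger_gap: 0.0849
finger_force: 0.0
```

{"op": "arm_command", "data": {"series": [{"offset": [0,0,-15],"dr": [0,0,0],"hand": 85},{"offset": [0,0,-5],"dr": [0,0,0],"hand": 85},{"offset": [0,0,0],"dr": [0,0,0],"hand": 85},{"offset": [0,0,0],"dr": [0,0,0],"hand": 85},{"offset": [0,0,0],"dr": [0,0,0],"hand": 85}]}}

```text
t: 21.98
tool_pos: [0.5853, 0.0127, 0.1116]
eef_rot: [3.141, 1.222, -1.657]
force: [0.5, -0.2, 0.2]
finger_gap: 0.0848
finger_force: 0.0
```

Run:
```python
from h import *
R,p,s=pose();print(p,s["force"],s["t"],s["joint_pos"])
for n in ("scene","top"):
    im,d=eyes.grab_frame(n); cv2.imwrite(f"pics/{n}4.png",im); W=cloud(n,d); X,Y,Z=np.moveaxis(W,-1,0); i=im.astype(int)
    for c in ((.596,.134),(.607,.265)):
        m=(np.hypot(X-c[0],Y-c[1])<.04)&(Z>.142)&(i[...,0]-i[...,2]>40)&(Z<.16)
        print(n,m.sum(),cv2.minEnclosingCircle((W[m][:,:2]*1000).astype(np.float32)),np.median(Z[m]))
im=cv2.imread('pics/scene4.png')[100:340,240:540];cv2.imwrite('pics/c4.png',cv2.resize(im,None,fx=2,fy=2,interpolation=cv2.INTER_CUBIC))
```

```text
[0.58530405 0.01268589 0.11159209] [ 0.52064251 -0.17518847  0.20298249] 21.975 [-0.50838894  0.88367883 -0.01199687  1.52136952  1.02932114 -2.49241037]
scene 232 ((600.006103515625, 133.19602966308594), 20.346837997436523) 0.15162048210328385
scene 203 ((610.7489013671875, 262.968505859375), 19.493906021118164) 0.14875818585236206
top 495 ((595.1897583007812, 134.2833709716797), 19.157508850097656) 0.1508953689413925
top 477 ((607.1543579101562, 265.1562194824219), 19.44478988647461) 0.1480079430388889
```

View pics/c4.png

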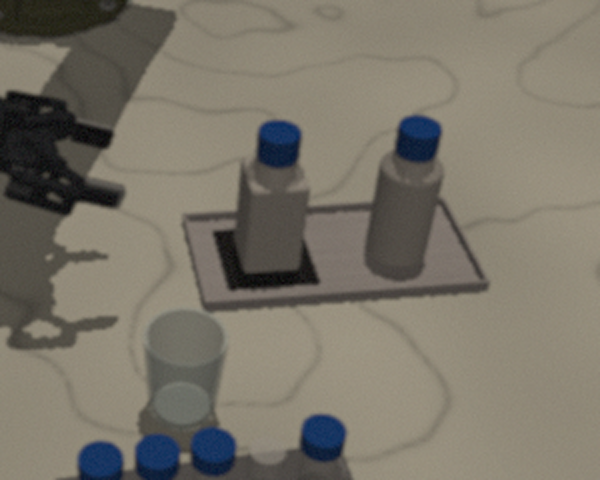

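The bottle stands upright with its cap on top, centred on the pad. Its cap top is at 151 mm, exactly 6 + 145 mm. The round bottle hasn't moved, the beaker is still standing, and the gripper is clear.

```bash
python3 -c "
from station import bot
print(bot.hand_in())"
```

```text
the job is handed in; nothing more can be done
None
```

The square bottle is standing upright, cap on top, within about 1 mm of the pad's centre; it was set down gently and released, the round bottle and beaker were left standing, and the job was handed in at about 22 s.

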